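Close out a key-cutting job at the control panel

ROBOT

A 7-joint arm with a two-finger parallel gripper is mounted at the origin on the work surface. World frame = base frame: x ahead of the robot, y to its left, z up, the work surface at z = 0. Lengths are in m, angles in rad, forces in N, time in s.
With the tool pointing down it reaches from about 0.4 to 0.875 m from the base axis. Payload 19.3 kg.
Tool frame: the origin (TCP) lies on the centre line of the jaws, within the pads' length; the fingertips stand 14 mm ahead of it and the grasp point (between the pads) lies 5 mm behind it; z points along the fingers, y is the line along which they close (so a half turn about z gives the same grasp; the last joint's range is limited). The gripper opens to 85 mm and grips with 20 to 120 N. Pads are 22 mm wide; open, the fingers measure 114 mm over their backs; the gripper's body (76 mm by 85 mm) begins 54 mm behind the grasp point. The pads swing forward as they close: fully open they stand 13 mm farther back than shut.
Start: joints at [1.123, 0.521, -0.036, 1.599, 0.021, 1.021, -0.113], TCP at [0.231, -0.581, 0.245] pointing down, gripper open.
Joint ranges: [-2.91, 2.91], [-0.3, 2.13], [-1.5, 1.42], [0.17, 2.43], [-1.26, 4.41], [0.16, 1.93], [-2.52, 2.52]. Speed limits (rad/s): [1.89, 1.89, 2.39, 2.39, 3.01, 3.01, 3.01].

INTERFACE

Orientations are given as [roll, pitch, yaw] about the fixed x, y, z axes, in that order (R = Rz(yaw) Ry(pitch) Rx(roll)).
In Python, from workcell import bot, grab_frame, regions_of gives the robot as it stands. The module is installed in compiled form; this text tells all that it offers.
- The arm moves only by the tool play_rows, never from a script. Its argument "plan" is a list of rows, each a list of 3 entries, a list of its own where there are three numbers: the shift along the tool's x, y, z in units of 2.5 cm (1.0 is 2.5 cm), then the turn, a rotation vector about the tool's x, y, z in units of 0.15 rad (1.0 is 0.15 rad), then the closure, from -1 (fully open) to 1 (shut). In form: [[[tx, ty, tz], [rx, ry, rz], jaw], ...]. A call has 1 to 20 rows; each row shifts and turns the commanded pose from where the row before left it, along the tool's axes as they then stand; what a row does not reach is not made up. A row lasts 1/8 s, in which the tool goes at most 62.5 mm and 10.7 degrees, less where a joint would pass 70% of its speed; a pose out of reach is approached as far as the arm can. A call with a number of a shift or a turn outside -1 to 1 is refused whole. A call with a gripper value outside its range is refused whole. The fingers move at their own pace and stop on an object; "newtons" is the grip in N (left out, the last holds). Time passes only in rows, so rows that do not move let the fingers close. It gives the time, the measured TCP pose, the force, the opening and the grip force at its end, in the units of the state.
- bot.observe(): the state, without advancing time (a new reading comes with each control period).
- grab_frame(name): name is "scene" or "side" or "wrist"; returns a dict with "pixels" (384x512x3 uint8, red, green, blue), "depth" (384x512 float32, m along the optical axis (not along the pixel's ray), 0 where there is no reading), "camera_matrix" (3x3 intrinsics, pixels), "R" (3x3) and "t" (3): a world point X has camera coordinates R X + t. Camera axes: x right, y down, z forward; pixel columns grow to the right and rows downward; lengths in m; the calibration is good to about 2 mm. A picture is of the moment at which its call begins.
- bot.job_done(): hands the job in; it is judged then, once.
Trained networks look in the newest picture that a camera, given by its name, has taken for a name from the list of things; names that differ only in an ending like _2 or _b are one class to them, and where a whole thing is asked for, a point or a joint stands for the part that bears it (a point fixed in the world has none). Each returns a list of dicts, best first, with "p" (0 to 1); they miss things now and then, are a little off and sometimes report something else, mostly with a low value. They report only what shows in the picture. A call takes as long as a camera call. They do not tell look-alikes from the thing itself.
- regions_of(thing, camera): "mask" (384x512 bool, what is visible of it) and "box" ([left, top, right, bottom] in pixels, round what is visible of it).
The state is a dict: "clock": time; "qpos": joint angles; "qd": joint speeds; "joint_efforts": joint torques, N m; "position": TCP position; "tool_rot": TCP orientation; "force": force on the tool from outside, world axes, zero at the start; "moment": the same for the moment, N m; "grip_width": finger opening in m; "finger_force": force on a finger pad.
Only numpy, scipy, OpenCV 4.12 (cv2) and the standard library are available. Lean on these libraries where they do the work, as an engineer would, in place of code of your own. Each camera call takes 0.05 s, during which the arm holds its last target. There are 200 camera calls.

TASK

The key machine has finished its cut. On the sloping control panel press the red button, then the yellow, then the blue, one at a time, each right down to its stop and held there for a moment but never forced, without pressing the green start button. Then push the finished key along its ledge, without picking it up, so that it drops into the white catch tray, leaving the padlock, spray can, brush and screwdriver around them where they are.

Things in the scene. Friction and masses are not known exactly. Their poses are not given: they have to be found in the camera images.
- panel: sloping control panel, fixed to the bench, grey, 280 mm wide (its y) and 150 mm deep, four palm buttons in one row across its middle. Origin under its centre on the bench; its +x points away from the operator's edge. Its face slopes up 15 degrees towards +x (front edge 51 mm high, back edge 89 mm), 70 mm high at its centre.
- ledge: delivery ledge and catch tray in one piece, fixed to the bench, 160 x 285 x 73 mm. Origin on the bench. +y half: blue block whose aluminium deck (60 mm high) reaches from y = 20 to y = 140 mm and x = -65 to 65 mm between two 13 mm high side fences; open at both y ends. -y half: white open tray, into which the deck's -y end drops straight.
- deck (a point): centre of the ledge's deck, on its surface, 60 mm above the bench; axes as the ledge, the tray lies towards -y
- tray_floor (a point): centre of the tray's inner floor, 4 mm above the bench; axes as the ledge. The tray is inside 152 mm long in x and 142 mm in y, with walls 4 mm thick and 35 mm high, white
- key: finished key, loose, about 60 g, 108 mm long, lying flat on the deck across the push direction. Origin on its underside, midway along its length; +x towards the blade's tip. Black plastic bow 40 x 36 x 12 mm (x = -54 to -14 mm), brass blade 68 x 13 x 6 mm (x = -14 to 54 mm).
- key_mid (a point): point 6 mm above the key's origin
- red_base: black round housing of the red button, 52 mm diameter, 12 mm high, fixed on the panel face with its axis square to the face; origin at its underside, +z out of the face
- red_top (a point): centre of the top of the red button cap (to be pressed), 40 mm diameter, standing 28 mm above the panel face and 16 mm above its housing when out; +z out of the face. The four buttons stand 64 mm apart, in any order. Their travels differ (6 to 13 mm) and are not known beforehand: the stop must be felt.
- red (a joint): how far the red button is pressed in, m: 0 out, grows as pressed along the face's normal; springs back when let go. Its spring pushes back at once with 1.5 to 3 N and rises to 5 to 9 N at the stop, where the resistance jumps. More than 40 N breaks the switch.
- yellow_base: black round housing of the yellow button, 52 mm diameter, 12 mm high, fixed on the panel face with its axis square to the face; origin at its underside, +z out of the face
- yellow_top (a point): centre of the top of the yellow button cap (to be pressed), 40 mm diameter, standing 28 mm above the panel face and 16 mm above its housing when out; +z out of the face. The four buttons stand 64 mm apart, in any order. Their travels differ (6 to 13 mm) and are not known beforehand: the stop must be felt.
- yellow (a joint): how far the yellow button is pressed in, m: 0 out, grows as pressed along the face's normal; springs back when let go. Its spring pushes back at once with 1.5 to 3 N and rises to 5 to 9 N at the stop, where the resistance jumps. More than 40 N breaks the switch.
- blue_base: black round housing of the blue button, 52 mm diameter, 12 mm high, fixed on the panel face with its axis square to the face; origin at its underside, +z out of the face
- blue_top (a point): centre of the top of the blue button cap (to be pressed), 40 mm diameter, standing 28 mm above the panel face and 16 mm above its housing when out; +z out of the face. The four buttons stand 64 mm apart, in any order. Their travels differ (6 to 13 mm) and are not known beforehand: the stop must be felt.
- blue (a joint): how far the blue button is pressed in, m: 0 out, grows as pressed along the face's normal; springs back when let go. Its spring pushes back at once with 1.5 to 3 N and rises to 5 to 9 N at the stop, where the resistance jumps. More than 40 N breaks the switch.
- green_base: black round housing of the green button, 52 mm diameter, 12 mm high, fixed on the panel face with its axis square to the face; origin at its underside, +z out of the face
- green_top (a point): centre of the top of the green button cap (the start button, not to be pressed), 40 mm diameter, standing 28 mm above the panel face and 16 mm above its housing when out; +z out of the face. The four buttons stand 64 mm apart, in any order. Their travels differ (6 to 13 mm) and are not known beforehand: the stop must be felt.
- green (a joint): how far the green button is pressed in, m: 0 out, grows as pressed along the face's normal; springs back when let go. Its spring pushes back at once with 1.5 to 3 N and rises to 5 to 9 N at the stop, where the resistance jumps. More than 40 N breaks the switch.
- padlock: brass padlock 50 x 28 x 84 mm standing behind the ledge; bystander, leave alone; origin at its underside
- spray: yellow spray can, 52 mm diameter, 120 mm high, behind the panel; bystander, leave alone; origin at its underside
- brush: brush 160 mm long lying in front of the panel; bystander, leave alone; origin at its underside
- screwdriver: orange-handled screwdriver 180 mm long lying in front of the ledge; bystander, leave alone; origin at its underside
There are look-alikes about, which are no part of the job. What is shaped like the key but orange or purple is not meant.

How it is judged:
On the way, in this order (a step that is already met when the one before it is completed fails the run):
1. the red button is pressed to within 1.8 mm of its stop for 0.15 s, every other button out (less than 2 mm in) (value of joint red above 0.0052 m and value of joint each of yellow, blue, green below 0.002 m), for 0.15 s.
2. the yellow button is pressed to within 1.8 mm of its stop for 0.15 s, every other button out (less than 2 mm in) (value of joint yellow above 0.0102 m and value of joint each of red, blue, green below 0.002 m), for 0.15 s.
3. the blue button is pressed to within 1.8 mm of its stop for 0.15 s, every other button out (less than 2 mm in) (value of joint blue above 0.0072 m and value of joint each of red, yellow, green below 0.002 m), for 0.15 s.
4. the key has dropped into the catch tray (x of key_mid in the frame of tray_floor between -0.075 and 0.075 m and y of key_mid in the frame of tray_floor between -0.07 and 0.07 m and z of key_mid in the frame of tray_floor below 0.027 m), for 0.2 s.
At the end, for the whole second after the job is handed in: The key rests (below 20 mm/s) in the catch tray: its middle (site key_mid) within 75 mm of the tray floor's centre along the ledge's x and 70 mm along y, and less than 27 mm above the floor; all four buttons are out again (less than 2 mm in) (all of step 4 and linear speed of key below 0.02 m/s and value of joint each of red, yellow, blue, green below 0.002 m); the robot touches nothing.
It fails at once if the green start button is pressed more than 3 mm (value of joint green above 0.003 m).
It fails at once if two buttons are pressed more than 3 mm at the same time (value of joint each of red, yellow above 0.003 m or value of joint each of red, blue above 0.003 m or value of joint each of red, green above 0.003 m or value of joint each of yellow, blue above 0.003 m or value of joint each of yellow, green above 0.003 m or value of joint each of blue, green above 0.003 m).
It fails at once if a button is forced with more than 40 N (contact force between any of red_base, yellow_base, blue_base, green_base and anything else above 40 N).
It fails at once if the key is picked up (its middle more than 30 mm above the deck) (z of key_mid in the frame of deck above 0.03 m).
It fails at once if a bystander is moved by more than 30 mm (distance of any of padlock, spray, brush, screwdriver from where it was at the start of the episode above 0.03 m).
It also fails if it takes over 64 s, if anything falls off the work surface, if the arm or the gripper's body presses on something with over 40 N, if the wrist force passes 120 N, or if a joint passes its speed limit or range.

## Working session

There is one attempt and no reset: what is moved stays moved. The work goes in short steps, Python scripts to look and compute and a tool call to move; the robot and the scene stay as the last step left them, time stands still between calls to the robot, and variables do not carry over. Pictures are saved under pics/ and viewed, at most 10 in all, crops included, and the job is handed in when it is done.

Besides the shell and the picture viewer there is one more tool, called after "Emit:" as name(argument=value, ...), one argument or row to a line, values as JSON. play_rows: Moves the arm, as the interface text tells. Its arguments: {"type":"object","properties":{"plan":{"type":"array"},"newtons":{"type":"number"}},"required":["plan"]}

```bash
mkdir -p pics
cat > h.py <<'E'
import numpy as np, cv2
from workcell import bot, grab_frame, regions_of
def pts(f,mask=None):
    d=f["depth"];K=f["camera_matrix"]
    m=(d>0) if mask is None else (mask&(d>0))
    v,u=np.nonzero(m);z=d[v,u]
    c=np.stack([(u-K[0,2])*z/K[0,0],(v-K[1,2])*z/K[1,1],z],1)
    return (c-f["t"])@f["R"],v,u
E
python3 - <<'E'
from h import *
s=bot.observe();print({k:np.round(v,3) for k,v in s.items()})
ims=[]
for c in ["scene","side"]:
    f=grab_frame(c);ims.append(f["pixels"])
    print(c,np.round(-f["R"].T@f["t"],3))
    for n in ["red_base","yellow_base","blue_base","green_base","key","ledge","panel","padlock","spray","brush","screwdriver"]:
        for r in regions_of(n,c)[:4]:
            P,v,u=pts(f,r["mask"])
            if len(P): print(n,round(r["p"],2),r["box"],np.round(np.median(P,0),3),np.round(P.min(0),3),np.round(P.max(0),3),f["pixels"][v,u].mean(0).astype(int))
for c,im in zip(["scene","side"],ims): cv2.imwrite(f"pics/{c}0.png",cv2.resize(im[:,:,::-1],(800,600)))
E
```

```text
{'clock': np.float64(0.0), 'qpos': array([ 1.123,  0.522, -0.036,  1.6  ,  0.021,  1.021, -0.113]), 'qd': array([ 0.   , -0.   , -0.   ,  0.001,  0.001, -0.001,  0.001]), 'joint_efforts': array([ 1.0000e-03, -9.2711e+01,  1.9800e+00, -3.6994e+01,  1.8000e-02,
        8.0000e-03,  0.0000e+00]), 'position': array([ 0.23 , -0.581,  0.245]), 'tool_rot': array([-3.14 ,  0.   ,  0.378]), 'force': array([ 0.349,  1.059, -0.509]), 'moment': array([-0.02 ,  0.   ,  0.037]), 'finger_force': np.float64(0.0), 'grip_width': np.float64(0.085)}
scene [0.911 0.672 0.581]
red_base 0.87 [345.2, 298.9, 383.2, 336.0] [0.573 0.352 0.09 ] [0.529 0.319 0.06 ] [0.592 0.371 0.103] [91 30 28]
red_base 0.47 [205.3, 172.8, 250.6, 193.2] [ 0.574 -0.108  0.066] [ 0.535 -0.132  0.058] [ 0.644 -0.092  0.074] [117  97  73]
yellow_base 0.56 [320.1, 271.3, 353.0, 305.9] [0.578 0.289 0.09 ] [0.521 0.24  0.056] [0.598 0.307 0.102] [118 100  49]
blue_base 0.76 [278.1, 232.2, 304.5, 261.7] [0.589 0.164 0.088] [ 0.533  0.037 -0.   ] [0.61  0.18  0.102] [31 49 85]
blue_base 0.69 [350.8, 298.2, 381.9, 320.6] [0.568 0.349 0.0
[... 3900 characters left out ...]
9, 222.1, 245.1, 240.6] [0.576 0.162 0.092] [0.556 0.135 0.068] [0.606 0.196 0.104] [ 38  68 112]
brush 0.59 [266.1, 257.6, 298.8, 330.0] [0.454 0.257 0.019] [0.431 0.136 0.   ] [0.475 0.306 0.024] [143 138 126]
brush 0.28 [147.0, 211.3, 264.6, 359.2] [0.569 0.322 0.065] [ 0.492 -0.005 -0.001] [0.71  0.393 0.104] [121 122 119]
screwdriver 0.77 [302.7, 169.8, 319.6, 200.4] [ 0.453 -0.206  0.02 ] [ 0.437 -0.32  -0.001] [ 0.47  -0.099  0.029] [141  92  56]
screwdriver 0.62 [146.8, 213.7, 266.3, 356.2] [0.57  0.323 0.065] [ 0.492  0.024 -0.001] [0.708 0.393 0.103] [123 123 121]
screwdriver 0.35 [220.6, 219.0, 243.4, 234.6] [0.576 0.16  0.097] [0.558 0.13  0.078] [0.595 0.171 0.104] [ 43  87 155]
```

View pics/scene0.png

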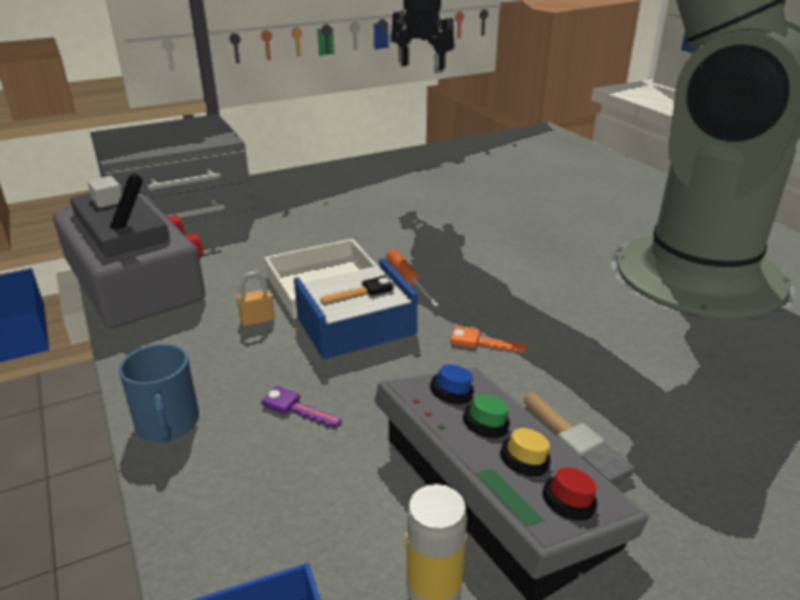

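View pics/side0.png

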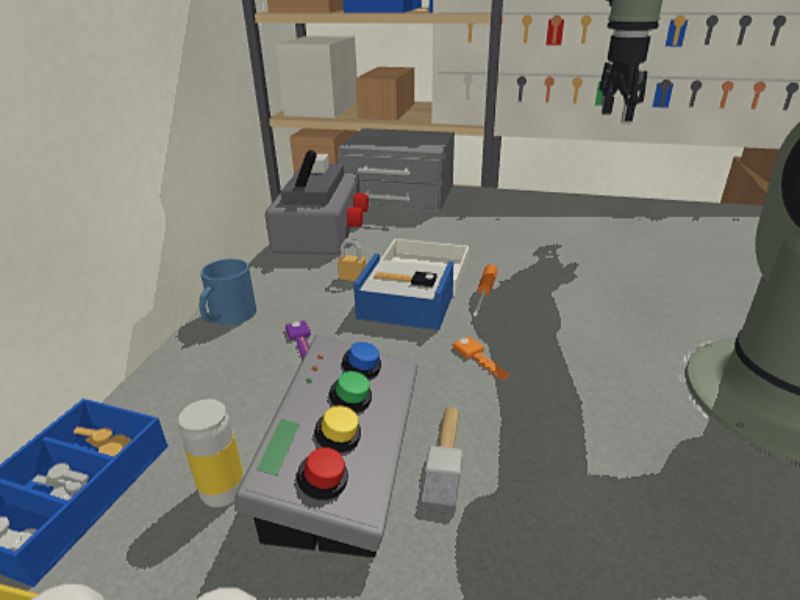

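Run:
```python
from h import *
F={c:grab_frame(c) for c in ["scene","side"]}
import colorsys
for c,f in F.items():
    P,v,u=pts(f); hsv=cv2.cvtColor(f["pixels"],cv2.COLOR_RGB2HSV)[v,u].astype(int)
    H,S,V=hsv.T
    onp=(P[:,0]>.45)&(P[:,0]<.67)&(P[:,1]>.08)&(P[:,1]<.41)
    # panel face
    m=onp&(S<40)&(P[:,2]>.045)&(P[:,2]<.095)
    Q=P[m]
    for _ in range(6):
        A=np.c_[Q[:,:2],np.ones(len(Q))];co=np.linalg.lstsq(A,Q[:,2],rcond=None)[0]
        r=P[m]@[-co[0],-co[1],1]-co[2]; Q=P[m][abs(r)<.003]
    n=np.array([-co[0],-co[1],1]);n/=np.linalg.norm(n)
    print(c,"normal",n.round(4),"tilt",np.degrees(np.arccos(n[2])).round(2),"yaw",np.degrees(np.arctan2(-n[1],-n[0])).round(2),co.round(4))
    hgt=(P-[0,0,co[2]])@n
    for name,(a,b) in dict(red=(0,8),yellow=(20,35),blue=(100,125),green=(50,90)).items():
        k=onp&(H>=a)&(H<=b)&(S>90)&(hgt>.0265)&(hgt<.031)
        if k.sum()>5:
            q=P[k]; (x,y),rad=cv2.minEnclosingCircle(q[:,:2].astype(np.float32))
            print(name,k.sum(),"med",np.median(q,0).round(4),"circ",round(x,4),round(y,4),round(rad,4),"h",np.median(hgt[k]).round(4))
    # key
    reg=(P[:,0]>.45)&(P[:,0]<.7)&(P[:,1]>-.24)&(P[:,1]<-.03)
    k=reg&(P[:,2]>.063)&(P[:,2]<.08)
    dk=reg&(abs(P[:,2]-.060)<.0025)
    print("deck rect",cv2.minAreaRect(P[dk][:,:2].astype(np.float32)),dk.sum())
    np.save(f"{c}_k.npy",np.c_[P[k],hsv[k]])
    tr=(P[:,0]>.4)&(P[:,0]<.75)&(P[:,1]>-.45)&(P[:,1]<-.03)&(P[:,2]>.02)&(P[:,2]<.08)&(P[:,0]<.69)
    print("ledge rect",cv2.minAreaRect(P[tr][:,:2].astype(np.float32)))
    # enlarged crop
cs=[]
for c,(x0,y0,x1,y1) in dict(scene=(150,140,290,240),side=(215,140,335,226)).items():
    cs.append(cv2.resize(F[c]["pixels"][y0:y1,x0:x1,::-1],(800,300*1) if 0 else (400,286),interpolation=cv2.INTER_CUBIC))
cv2.imwrite("pics/keycrop.png",np.vstack(cs))
```

```text
scene normal [-0.2508 -0.019   0.9678] tilt 14.57 yaw 4.33 [ 0.2592  0.0196 -0.0837]
red 293 med [0.5613 0.345  0.0972] circ 0.5616 0.3435 0.0198 h 0.0276
yellow 219 med [0.5674 0.2809 0.0972] circ 0.5661 0.2798 0.0195 h 0.0274
blue 113 med [0.5817 0.1547 0.0985] circ 0.5783 0.1544 0.0192 h 0.0271
green 157 med [0.574  0.218  0.0976] circ 0.5716 0.2168 0.0191 h 0.0273
deck rect ((0.607079267501831, -0.1267392635345459), (0.1425408273935318, 0.18925932049751282), 87.53553009033203) 1247
ledge rect ((0.5572537779808044, -0.1917726844549179), (0.27675530314445496, 0.22271782159805298), 88.04200744628906)
side normal [-0.2576 -0.0219  0.966 ] tilt 14.98 yaw 4.86 [ 0.2667  0.0227 -0.0866]
red 315 med [0.5591 0.3431 0.0989] circ 0.559 0.3423 0.019 h 0.0275
yellow 228 med [0.564  0.2794 0.0988] circ 0.5644 0.2792 0.019 h 0.0274
blue 131 med [0.576  0.1528 0.0989] circ 0.5762 0.1517 0.0191 h 0.0274
green 172 med [0.5702 0.2152 0.0988] circ 0.5709 0.2147 0.0187 h 0.0273
deck rect ((0.6068519353866577, -0.1291060447692871), (0.14276167750358582, 0.19220907986164093), 87.31925964355469) 688
ledge rect ((0.5654627680778503, -0.1929137259721756), (0.27473190426826477, 0.24974209070205688), 87.99708557128906)
```

View pics/keycrop.png

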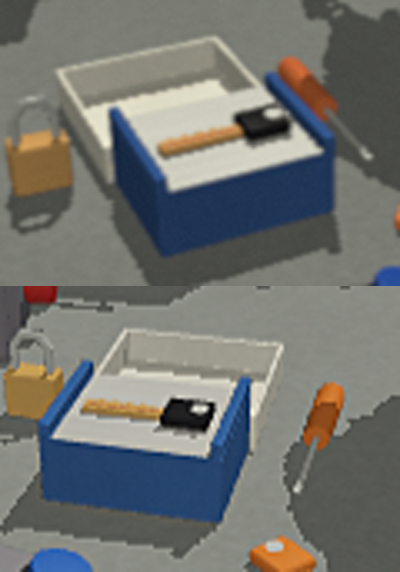

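The deck key (scene ≈ (228,186), black bow and brass blade) is the one meant. The purple key at (195,262) and the orange key at (312,217) are look-alikes on the bench, and the crop confirms this. The buttons run blue, green, yellow, red with increasing y.

```bash
cat >> h.py <<'E'
from scipy.spatial.transform import Rotation as Ro
def to(target,rpy=None):
    s=bot.observe();R=Ro.from_euler('xyz',s["tool_rot"]);p=s["position"]
    print("t",round(float(s["clock"]),2),"p",np.round(p,4),"rpy",np.round(s["tool_rot"],4),"F",np.round(s["force"],1))
    print(" shift units",np.round(R.inv().apply(np.array(target)-p)/.025,3))
    if rpy is not None: print(" turn units",np.round((R.inv()*Ro.from_euler('xyz',rpy)).as_rotvec()/.15,3))
E
python3 - <<'E'
from h import *
for c in ["scene","side"]:
    a=np.load(f"{c}_k.npy");P=a[:,:3];H,S,V=a[:,3:].T
    blue=(H>100)&(H<125)&(S>110)
    for nm,k in (("left",blue&(P[:,0]<.58)&(P[:,2]>.069)),("right",blue&(P[:,0]>.62)&(P[:,2]>.069))):
        q=P[k]
        if len(q)>5:
            co=np.polyfit(q[:,1],q[:,0],1);print(c,nm,len(q),"dx/dy",co.round(3),q.min(0).round(3),q.max(0).round(3))
    bow=(V<60)&(P[:,2]>.066)&(P[:,0]>.53)&(P[:,0]<.66)&(~blue); br=(H>8)&(H<25)&(S>90)&(P[:,0]>.5)&(P[:,0]<.66)&(P[:,1]>-.17)
    for nm,k in (("bow",bow),("blade",br)):
        q=P[k];print(c,nm,k.sum(),np.median(q,0).round(4),cv2.minAreaRect(q[:,:2].astype(np.float32)) if k.sum() else 0)
n=np.array([-.258,-.0226,.966]);y=np.radians(5);t=np.radians(15)
x=np.array([np.cos(t)*np.cos(y),np.cos(t)*np.sin(y),np.sin(t)])
n=np.array([-np.sin(t)*np.cos(y),-np.sin(t)*np.sin(y),np.cos(t)])
rpy=Ro.from_matrix(np.c_[x,np.cross(-n,x),-n]).as_euler('xyz');print("press rpy",rpy.round(4))
to([.5,-.2,.25],rpy)
E
```

```text
scene left 95 dx/dy [0.02  0.524] [ 0.517 -0.174  0.069] [ 0.525 -0.056  0.074]
scene right 95 dx/dy [0.031 0.665] [ 0.656 -0.177  0.069] [ 0.665 -0.059  0.074]
scene bow 102 [ 0.5609 -0.1004  0.0707] ((0.5566971898078918, -0.10690545290708542), (0.03398691117763519, 0.03540259972214699), 87.43692016601562)
scene blade 120 [ 0.6083 -0.1109  0.0656] ((0.6074615120887756, -0.11307182908058167), (0.018339218571782112, 0.0693800151348114), 89.71500396728516)
side left 92 dx/dy [0.033 0.52 ] [ 0.51  -0.173  0.069] [ 0.533 -0.057  0.076]
side right 87 dx/dy [0.035 0.659] [ 0.65  -0.176  0.069] [ 0.663 -0.061  0.076]
side bow 97 [ 0.5536 -0.1012  0.0725] ((0.5512173771858215, -0.11055289953947067), (0.03487071022391319, 0.03819531202316284), 88.21297454833984)
side blade 87 [ 0.6074 -0.1114  0.0671] ((0.6047880053520203, -0.11444190889596939), (0.018016375601291656, 0.06793516874313354), 85.79791259765625)
press rpy [ 3.1416 -0.2618  0.0873]
t 1.3 p [ 0.2305 -0.5809  0.2453] rpy [-3.1415 -0.      0.3778] F [-1.1  0.2  0.1]
 shift units [ 15.638 -10.186  -0.188]
 turn units [-0.254  1.733  1.925]
```

Emit:
play_rows(
  plan=[
    [[0.98,-0.64,0],[0,0,0],1],
    [[0.98,-0.64,0],[0,0,0],1],
    [[0.98,-0.64,0],[0,0,0],1],
    [[0.98,-0.64,0],[0,0,0],1],
    [[0.98,-0.64,0],[0,0,0],1],
    [[0.98,-0.64,0],[0,0,0],1],
    [[0.98,-0.64,0],[0,0,0],1],
    [[0.98,-0.64,0],[0,0,0],1],
    [[0.98,-0.64,0],[0,0,0],1],
    [[0.98,-0.64,0],[0,0,0],1],
    [[0.98,-0.64,0],[0,0,0],1],
    [[0.98,-0.64,0],[0,0,0],1],
    [[0.98,-0.64,0],[0,0,0],1],
    [[0.98,-0.64,0],[0,0,0],1],
    [[0.98,-0.64,0],[0,0,0],1],
    [[0.98,-0.64,0],[0,0,0],1],
    [[0,0,0],[-0.127,0.867,0.963],1],
    [[0,0,0],[-0.127,0.867,0.963],1],
  ],
)

```text
clock: 3.55
position: [0.5009, -0.1983, 0.2455]
tool_rot: [3.14, -0.256, 0.095]
force: [1.1, 0.2, 0.3]
grip_width: 0.0001
finger_force: 0.0
```

Run:
```python
from h import *
n=np.array([-.2578,-.0226,.9659])
to(np.array([.560,.343,.098])+n*.064,[np.pi,-.2618,.0873])
```

```text
t 3.55 p [ 0.5009 -0.1983  0.2455] rpy [ 3.1403 -0.2557  0.095 ] F [1.1 0.2 0.3]
 shift units [  2.756 -21.342   4.234]
 turn units [-0.005  0.041  0.05 ]
```

Emit:
play_rows(
  plan=[
    [[0.1,-1,0],[0,0.041,0.05],1],
    [[0.14,-1,0],[0,0,0],1],
    [[0.14,-1,0],[0,0,0],1],
    [[0.14,-1,0],[0,0,0],1],
    [[0.14,-1,0],[0,0,0],1],
    [[0.14,-1,0],[0,0,0],1],
    [[0.14,-1,0],[0,0,0],1],
    [[0.14,-1,0],[0,0,0],1],
    [[0.14,-1,0],[0,0,0],1],
    [[0.14,-1,0],[0,0,0],1],
    [[0.14,-1,0],[0,0,0],1],
    [[0.14,-1,0],[0,0,0],1],
    [[0.14,-1,0],[0,0,0],1],
    [[0.14,-1,0],[0,0,0],1],
    [[0.14,-1,0],[0,0,0],1],
    [[0.14,-1,0],[0,0,0],1],
    [[0.14,-1,0.3],[0,0,0],1],
    [[0.14,-1,0.4],[0,0,0],1],
    [[0.14,-1,0.5],[0,0,0],1],
    [[0.14,-1,0.5],[0,0,0],1],
  ],
)

```text
clock: 6.05
position: [0.532, 0.3074, 0.2216]
tool_rot: [-3.141, -0.258, 0.091]
force: [-0.1, 0.6, 0.2]
grip_width: -0.0001
finger_force: 0.0
```

```bash
cat >> h.py <<'E'
n=np.array([-.2578,-.0226,.9659]);PR=[np.pi,-.2618,.0873]
TOP=dict(red=[.560,.343,.098],yellow=[.5648,.2795,.098],blue=[.5767,.153,.0985])
def above(b,h): to(np.array(TOP[b])+n*(.014+h),PR)
E
python3 - <<'E'
from h import *
above("red",.01)
E
```

```text
t 6.05 p [0.532  0.3074 0.2216] rpy [-3.1411 -0.2579  0.0912] F [-0.1  0.6  0.2]
 shift units [-0.062 -1.315  4.14 ]
 turn units [-0.01   0.026  0.025]
```

Emit:
play_rows(
  plan=[
    [[0,-0.7,0.8],[0,0.026,0.025],1],
    [[-0.06,-0.6,0.8],[0,0,0],1],
    [[0,0,1],[0,0,0],1],
    [[0,0,1],[0,0,0],1],
    [[0,0,0.54],[0,0,0],1],
    [[0,0,0],[0,0,0],1],
    [[0,0,0],[0,0,0],1],
  ],
)

```text
clock: 6.92
position: [0.5542, 0.3416, 0.1225]
tool_rot: [-3.139, -0.262, 0.087]
force: [-0.0, 0.0, -0.0]
grip_width: -0.0003
finger_force: 0.0
```

Run:
```python
from h import *
above("red",0)
f=grab_frame("side");cv2.imwrite("pics/red.png",cv2.resize(f["pixels"][150:342,130:386,::-1],(640,480)))
```

```text
t 6.92 p [0.5542 0.3416 0.1225] rpy [-3.1395 -0.2623  0.0872] F [-0.  0. -0.]
 shift units [-0.026 -0.036  0.446]
 turn units [-0.014 -0.004 -0.   ]
```

View pics/red.png

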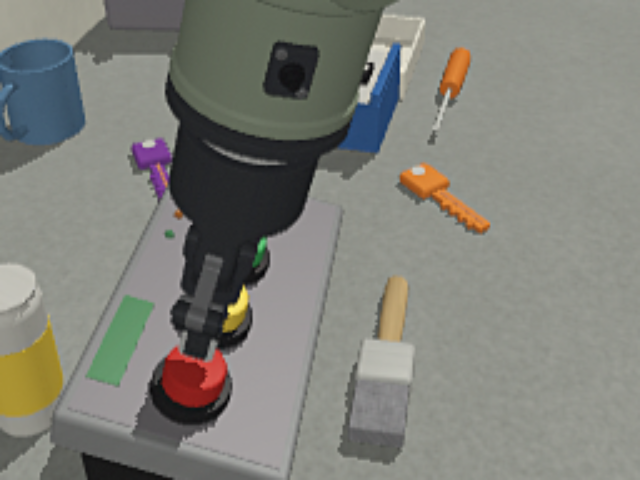

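The closed fingertips are centred over the red cap (crop (195,355)), about 10 mm above it, and clear of yellow. Next I feel my way down.

Emit:
play_rows(
  plan=[
    [[0,0,0.2],[0,0,0],1],
    [[0,0,0.2],[0,0,0],1],
    [[0,0,0.1],[0,0,0],1],
    [[0,0,0.06],[0,0,0],1],
    [[0,0,0],[0,0,0],1],
  ],
)

```text
clock: 7.6
position: [0.5577, 0.3416, 0.1081]
tool_rot: [-3.14, -0.262, 0.087]
force: [-0.1, -0.6, 3.1]
grip_width: 0.0001
finger_force: 1.4
```

Emit:
play_rows(
  plan=[
    [[0,0,0.06],[0,0,0],1],
    [[0,0,0.04],[0,0,0],1],
    [[0,0,0],[0,0,0],1],
  ],
)

```text
clock: 7.98
position: [0.5583, 0.3417, 0.1056]
tool_rot: [-3.14, -0.262, 0.087]
force: [-1.3, -0.6, 3.9]
grip_width: -0.0001
finger_force: 2.1
```

Emit:
play_rows(
  plan=[
    [[0,0,0.04],[0,0,0],1],
    [[0,0,0],[0,0,0],1],
  ],
)

```text
clock: 8.22
position: [0.5586, 0.3417, 0.1046]
tool_rot: [-3.14, -0.262, 0.087]
force: [-1.7, -1.1, 4.0]
grip_width: -0.0
finger_force: 2.3
```

Emit:
play_rows(
  plan=[
    [[0,0,0.04],[0,0,0],1],
    [[0,0,0],[0,0,0],1],
  ],
)

```text
clock: 8.48
position: [0.5588, 0.3418, 0.1041]
tool_rot: [-3.14, -0.262, 0.087]
force: [-6.2, -3.5, 13.6]
grip_width: 0.0004
finger_force: 7.1
```

The resistance jumped to about 15 N, so red is at its stop. I hold, retract and move to yellow.

Emit:
play_rows(
  plan=[
    [[0,0,0],[0,0,0],1],
    [[0,0,0],[0,0,0],1],
    [[0,0,-0.4],[0,0,0],1],
    [[0,0,-0.8],[0,0,0],1],
    [[0,0,-0.2],[0,0,0],1],
    [[0,0.85,0],[0,0,0],1],
    [[0,0.85,0],[0,0,0],1],
    [[0,0.85,0],[0,0,0],1],
    [[0,0,0],[0,0,0],1],
    [[0,0,0],[0,0,0],1],
  ],
)

```text
clock: 9.72
position: [0.5555, 0.2774, 0.1374]
tool_rot: [-3.14, -0.262, 0.087]
force: [0.7, 0.5, -0.6]
grip_width: -0.0
finger_force: 0.0
```

Run:
```python
from h import *
above("yellow",0)
```

```text
t 9.72 p [0.5555 0.2774 0.1374] rpy [-3.1398 -0.2616  0.0872] F [ 0.7  0.5 -0.6]
 shift units [-0.043 -0.05   1.06 ]
 turn units [-0.012  0.001 -0.001]
```

Emit:
play_rows(
  plan=[
    [[-0.04,-0.05,0.5],[0,0,0],1],
    [[0,0,0.4],[0,0,0],1],
    [[0,0,0.2],[0,0,0],1],
    [[0,0,0.1],[0,0,0],1],
    [[0,0,0.1],[0,0,0],1],
    [[0,0,0.1],[0,0,0],1],
    [[0,0,0.06],[0,0,0],1],
    [[0,0,0],[0,0,0],1],
  ],
)

```text
clock: 10.72
position: [0.5635, 0.2795, 0.102]
tool_rot: [-3.14, -0.261, 0.088]
force: [-6.4, -0.6, 5.9]
grip_width: -0.0
finger_force: 3.6
```

Emit:
play_rows(
  plan=[
    [[0,0,0.04],[0,0,0],1],
    [[0,0,0],[0,0,0],1],
  ],
)

```text
clock: 10.98
position: [0.5637, 0.2796, 0.1011]
tool_rot: [-3.14, -0.261, 0.088]
force: [-6.7, -1.5, 6.8]
grip_width: 0.0
finger_force: 3.8
```

Emit:
play_rows(
  plan=[
    [[0,0,0.04],[0,0,0],1],
    [[0,0,0],[0,0,0],1],
  ],
)

```text
clock: 11.22
position: [0.564, 0.2796, 0.1001]
tool_rot: [-3.14, -0.261, 0.088]
force: [-6.1, -0.8, 6.5]
grip_width: 0.0001
finger_force: 4.1
```

Emit:
play_rows(
  plan=[
    [[0,0,0.03],[0,0,0],1],
    [[0,0,0],[0,0,0],1],
  ],
)

```text
clock: 11.48
position: [0.5642, 0.2796, 0.0995]
tool_rot: [-3.14, -0.262, 0.088]
force: [-6.8, -0.7, 6.5]
grip_width: 0.0003
finger_force: 4.3
```

Emit:
play_rows(
  plan=[
    [[0,0,0.03],[0,0,0],1],
    [[0,0,0],[0,0,0],1],
  ],
)

```text
clock: 11.72
position: [0.5644, 0.2797, 0.099]
tool_rot: [-3.14, -0.262, 0.088]
force: [-10.1, -1.9, 12.0]
grip_width: -0.0004
finger_force: 7.1
```

Yellow is at its stop, with the force jumping from about 9 to 16 N. Blue is two pitches on, so I retract high enough to pass over green.

Emit:
play_rows(
  plan=[
    [[0,0,0],[0,0,0],1],
    [[0,0,0],[0,0,0],1],
    [[0,0,-0.4],[0,0,0],1],
    [[0,0,-0.9],[0,0,0],1],
    [[0,0,-0.9],[0,0,0],1],
    [[0,0,0],[0,0,0],1],
    [[0,0.85,0],[0,0,0],1],
    [[0,0.85,0],[0,0,0],1],
    [[0,0.85,0],[0,0,0],1],
    [[0,0.85,0],[0,0,0],1],
    [[0,0.85,0],[0,0,0],1],
    [[0,0.85,0],[0,0,0],1],
    [[0,0,0],[0,0,0],1],
    [[0,0,0],[0,0,0],1],
  ],
)

```text
clock: 13.48
position: [0.5617, 0.1518, 0.1511]
tool_rot: [-3.14, -0.261, 0.088]
force: [-0.0, -0.0, -0.3]
grip_width: 0.0002
finger_force: 0.0
```

Run:
```python
from h import *
above("blue",0)
```

```text
t 13.47 p [0.5617 0.1518 0.1511] rpy [-3.1398 -0.2615  0.0876] F [-0.  -0.  -0.3]
 shift units [0.037 0.009 1.63 ]
 turn units [-0.012  0.002  0.002]
```

Emit:
play_rows(
  plan=[
    [[0.03,0,0.7],[0,0,0],1],
    [[0,0,0.6],[0,0,0],1],
    [[0,0,0.2],[0,0,0],1],
    [[0,0,0.1],[0,0,0],1],
    [[0,0,0.1],[0,0,0],1],
    [[0,0,0.1],[0,0,0],1],
    [[0,0,0.06],[0,0,0],1],
    [[0,0,0],[0,0,0],1],
  ],
)

```text
clock: 14.48
position: [0.5744, 0.1525, 0.1069]
tool_rot: [-3.14, -0.262, 0.087]
force: [-1.2, 0.8, 3.6]
grip_width: 0.0001
finger_force: 1.7
```

Emit:
play_rows(
  plan=[
    [[0,0,0.04],[0,0,0],1],
    [[0,0,0],[0,0,0],1],
  ],
)

```text
clock: 14.72
position: [0.5747, 0.1525, 0.1059]
tool_rot: [-3.14, -0.262, 0.087]
force: [-0.7, 0.2, 3.5]
grip_width: -0.0003
finger_force: 2.0
```

Emit:
play_rows(
  plan=[
    [[0,0,0.03],[0,0,0],1],
    [[0,0,0],[0,0,0],1],
  ],
)

```text
clock: 14.98
position: [0.5749, 0.1525, 0.1051]
tool_rot: [-3.14, -0.262, 0.088]
force: [-0.0, 0.6, 4.1]
grip_width: -0.0001
finger_force: 2.2
```

Emit:
play_rows(
  plan=[
    [[0,0,0.04],[0,0,0],1],
    [[0,0,0],[0,0,0],1],
  ],
)

```text
clock: 15.22
position: [0.5752, 0.1525, 0.1041]
tool_rot: [-3.14, -0.262, 0.088]
force: [-0.3, 1.0, 5.0]
grip_width: 0.0002
finger_force: 2.4
```

Emit:
play_rows(
  plan=[
    [[0,0,0.04],[0,0,0],1],
    [[0,0,0],[0,0,0],1],
  ],
)

```text
clock: 15.48
position: [0.5754, 0.1526, 0.1032]
tool_rot: [-3.14, -0.262, 0.087]
force: [-1.1, 0.1, 4.9]
grip_width: -0.0002
finger_force: 2.6
```

Emit:
play_rows(
  plan=[
    [[0,0,0.03],[0,0,0],1],
    [[0,0,0],[0,0,0],1],
  ],
)

```text
clock: 15.72
position: [0.5756, 0.1526, 0.1024]
tool_rot: [-3.14, -0.262, 0.088]
force: [-2.2, 0.7, 5.9]
grip_width: 0.0004
finger_force: 2.8
```

Emit:
play_rows(
  plan=[
    [[0,0,0.03],[0,0,0],1],
    [[0,0,0],[0,0,0],1],
  ],
)

```text
clock: 15.98
position: [0.5758, 0.1526, 0.102]
tool_rot: [-3.14, -0.262, 0.088]
force: [-4.7, 0.4, 12.3]
grip_width: 0.0002
finger_force: 6.3
```

Emit:
play_rows(
  plan=[
    [[0,0,0.02],[0,0,0],1],
    [[0,0,0],[0,0,0],1],
    [[0,0,0],[0,0,0],1],
  ],
)

```text
clock: 16.35
position: [0.5759, 0.1526, 0.1019]
tool_rot: [-3.14, -0.262, 0.087]
force: [-9.6, -0.8, 21.0]
grip_width: 0.0
finger_force: 11.1
```

Blue is at its stop too. I retract and turn for the key push.

Emit:
play_rows(
  plan=[
    [[0,0,-0.4],[0,0,0],1],
    [[0,0,-0.9],[0,0,0],1],
    [[0,0,-0.9],[0,0,0],1],
    [[0,0,-0.9],[0,0,0],0.1],
    [[0,0,0],[0,0,0],0.1],
  ],
)

```text
clock: 16.98
position: [0.5562, 0.1506, 0.1773]
tool_rot: [-3.14, -0.263, 0.087]
force: [0.2, -0.4, -0.6]
grip_width: 0.0355
finger_force: 0.0
```

Run:
```python
from h import *
print(bot.observe()["qpos"].round(2))
T=[.588,-.068,.13]
for y in (88.3,-91.7): to(T,[np.pi,0,np.radians(y)])
```

```text
[-0.32  0.43 -0.12  2.01  0.29  0.47 -2.15]
t 16.98 p [0.5562 0.1506 0.1773] rpy [-3.1397 -0.2634  0.087 ] F [ 0.2 -0.4 -0.6]
 shift units [-1.000e-03  8.825e+00  1.942e+00]
 turn units [ 1.266 -1.443 -9.632]
t 16.98 p [0.5562 0.1506 0.1773] rpy [-3.1397 -0.2634  0.087 ] F [ 0.2 -0.4 -0.6]
 shift units [-1.000e-03  8.825e+00  1.942e+00]
 turn units [-1.49  -1.307 11.18 ]
```

Emit:
play_rows(
  plan=[
    [[0,0.9,0],[0,0,0],0.1],
    [[0,1,0],[0,0,0],0.1],
    [[0,1,0],[0,0,0],0.1],
    [[0,1,0],[0,0,0],0.1],
    [[0,1,0],[0,0,0],0.1],
    [[0,1,0],[0,0,0],0.1],
    [[0,1,0],[0,0,0],0.1],
    [[0,1,0],[0,0,0],0.1],
    [[0,0.9,0],[0,0,0],0.1],
    [[0,0,0],[0.127,-0.144,-0.963],0.1],
    [[0,0,0],[0.127,-0.144,-0.963],0.1],
    [[0,0,0],[0.127,-0.144,-0.963],0.1],
    [[0,0,0],[0.127,-0.144,-0.963],0.1],
    [[0,0,0],[0.127,-0.144,-0.963],0.1],
    [[0,0,0],[0.127,-0.144,-0.963],0.1],
    [[0,0,0],[0.127,-0.144,-0.963],0.1],
    [[0,0,0],[0.127,-0.144,-0.963],0.1],
    [[0,0,0],[0.127,-0.144,-0.963],0.1],
    [[0,0,0],[0.127,-0.144,-0.963],0.1],
  ],
)

```text
clock: 19.35
position: [0.5749, -0.0687, 0.1745]
tool_rot: [-3.138, 0.0, 1.546]
force: [-0.2, -0.5, 0.1]
grip_width: 0.0381
finger_force: 0.0
```

Run:
```python
from h import *
print(bot.observe()["qpos"].round(2),bot.observe()["grip_width"])
to([.588,-.068,.09],[np.pi,0,np.radians(88.3)])
```

```text
[ 0.47  0.61 -0.65  1.76  0.44  0.93 -0.39] 0.03808777786031028
t 19.35 p [ 0.5749 -0.0687  0.1745] rpy [-3.1376e+00  1.0000e-04  1.5455e+00] F [-0.2 -0.5  0.1]
 shift units [0.041 0.537 3.379]
 turn units [-0.027  0.001  0.029]
```

Emit:
play_rows(
  plan=[
    [[0.04,0.54,0.8],[0,0,0.03],0.1],
    [[0,0,1],[0,0,0],0.1],
    [[0,0,0.9],[0,0,0],0.1],
    [[0,0,0.5],[0,0,0],0.1],
    [[0,0,0.2],[0,0,0],0.1],
    [[0,0,0],[0,0,0],0.1],
    [[0,0,0],[0,0,0],0.1],
  ],
)

```text
clock: 20.23
position: [0.5889, -0.0679, 0.0914]
tool_rot: [-3.141, -0.0, 1.537]
force: [-0.1, 0.2, -0.2]
grip_width: 0.0383
finger_force: 0.0
```

Run:
```python
from h import *
to([.588,-.068,.076],[np.pi,0,np.radians(88.3)])
a=grab_frame("side")["pixels"][130:230,210:340,::-1];b=grab_frame("scene")["pixels"][130:230,160:290,::-1]
cv2.imwrite("pics/push0.png",np.hstack([cv2.resize(i,(400,308),interpolation=cv2.INTER_CUBIC) for i in (a,b)]))
```

```text
t 20.23 p [ 0.5889 -0.0679  0.0914] rpy [-3.1407 -0.      1.5366] F [-0.1  0.2 -0.2]
 shift units [-0.005 -0.036  0.615]
 turn units [-0.006 -0.    -0.03 ]
```

View pics/push0.png

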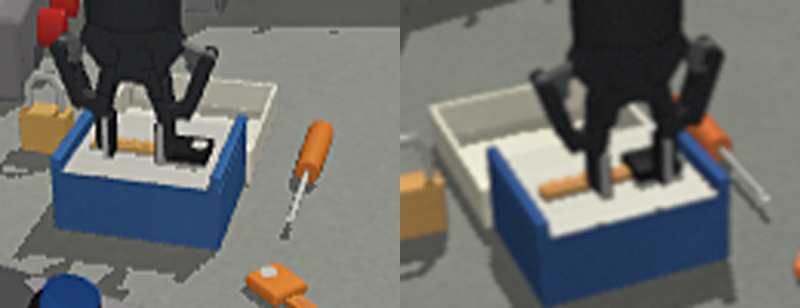

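Both fingers stand behind the key (left crop (108,135) and (162,140)), one behind the blade and one behind the bow, still above the deck. I feel down to the deck.

Emit:
play_rows(
  plan=[
    [[0,0,0.3],[0,0,0],0.1],
    [[0,0,0.2],[0,0,0],0.1],
    [[0,0,0.06],[0,0,0],0.1],
    [[0,0,0],[0,0,0],0.1],
  ],
)

```text
clock: 20.82
position: [0.5885, -0.0678, 0.0766]
tool_rot: [-3.139, -0.0, 1.537]
force: [0.2, 0.6, -0.0]
grip_width: 0.0385
finger_force: 0.0
```

Emit:
play_rows(
  plan=[
    [[0,0,0.06],[0,0,0],0.1],
    [[0,0,0],[0,0,0],0.1],
  ],
)

```text
clock: 21.08
position: [0.5885, -0.0679, 0.0752]
tool_rot: [-3.14, -0.0, 1.537]
force: [-0.1, 0.0, -0.4]
grip_width: 0.0385
finger_force: 0.0
```

Emit:
play_rows(
  plan=[
    [[0,0,0.06],[0,0,0],0.1],
    [[0,0,0],[0,0,0],0.1],
  ],
)

```text
clock: 21.32
position: [0.5885, -0.0679, 0.0737]
tool_rot: [-3.14, -0.0, 1.537]
force: [0.5, -0.6, 0.7]
grip_width: 0.0383
finger_force: 0.0
```

Emit:
play_rows(
  plan=[
    [[0,0,0.05],[0,0,0],0.1],
    [[0,0,0],[0,0,0],0.1],
  ],
)

```text
clock: 21.58
position: [0.5886, -0.0678, 0.0728]
tool_rot: [-3.14, 0.0, 1.537]
force: [-2.2, -1.0, 6.1]
grip_width: 0.0383
finger_force: 3.1
```

Emit:
play_rows(
  plan=[
    [[0,0,0.05],[0,0,0],0.1],
    [[0,0,0],[0,0,0],0.1],
  ],
)

```text
clock: 21.82
position: [0.5888, -0.0678, 0.0727]
tool_rot: [-3.141, 0.001, 1.537]
force: [-9.3, -0.3, 28.2]
grip_width: 0.0383
finger_force: 14.4
```

Emit:
play_rows(
  plan=[
    [[0,0,0.04],[0,0,0],0.1],
    [[0,0,0],[0,0,0],0.1],
  ],
)

```text
clock: 22.08
position: [0.5888, -0.0678, 0.0726]
tool_rot: [-3.141, 0.001, 1.537]
force: [-15.2, 0.1, 47.2]
grip_width: 0.0385
finger_force: 23.4
```

The deck was felt at TCP z ≈ 0.073. I lift about 2 mm clear and push along the ledge.

Emit:
play_rows(
  plan=[
    [[0,0,-0.19],[0,0,0],0.1],
    [[0,0,0],[0,0,0],0.1],
    [[-0.2,0,0],[0,0,0],0.1],
    [[-0.2,0,0],[0,0,0],0.1],
    [[-0.2,0,0],[0,0,0],0.1],
    [[-0.2,0,0],[0,0,0],0.1],
    [[-0.2,0,0],[0,0,0],0.1],
    [[-0.2,0,0],[0,0,0],0.1],
    [[-0.2,0,0],[0,0,0],0.1],
    [[-0.2,0,0],[0,0,0],0.1],
    [[0,0,0],[0,0,0],0.1],
  ],
)

```text
clock: 23.45
position: [0.5871, -0.1083, 0.075]
tool_rot: [-3.14, 0.0, 1.536]
force: [0.1, 0.4, 0.2]
grip_width: 0.0386
finger_force: 0.0
```

Run:
```python
from h import *
to([.588,-.19,.075],[np.pi,0,np.radians(88.3)])
a=grab_frame("side")["pixels"][130:230,210:340,::-1];b=grab_frame("scene")["pixels"][130:230,160:290,::-1]
cv2.imwrite("pics/push1.png",np.hstack([cv2.resize(i,(400,308),interpolation=cv2.INTER_CUBIC) for i in (a,b)]))
```

```text
t 23.45 p [ 0.5871 -0.1083  0.075 ] rpy [-3.1397e+00  1.0000e-04  1.5362e+00] F [0.1 0.4 0.2]
 shift units [-3.263e+00  1.490e-01 -2.000e-03]
 turn units [-0.012  0.    -0.033]
```

View pics/push1.png

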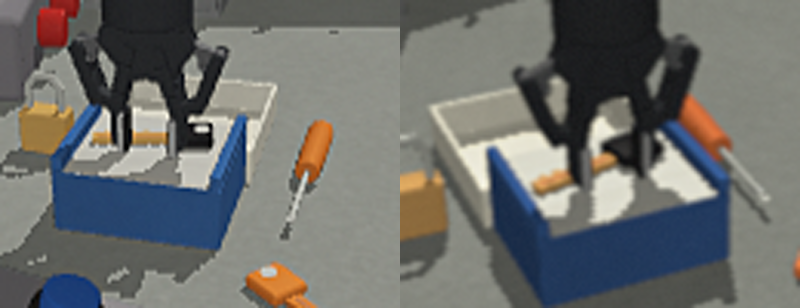

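The key has moved ahead of both fingers and turned slightly with the bow leading, touching the blade and bow (left crop (120,138) and (175,138)). I keep pushing over the edge.

Emit:
play_rows(
  plan=[
    [[-0.2,0.01,0],[0,0,0],0.1],
    [[-0.3,0.01,0],[0,0,0],0.1],
    [[-0.3,0.01,0],[0,0,0],0.1],
    [[-0.4,0.01,0],[0,0,0],0.1],
    [[-0.5,0,0],[0,0,0],0.1],
    [[-0.5,0,0],[0,0,0],0.1],
    [[-0.5,0,0],[0,0,0],0.1],
    [[-0.5,0,0],[0,0,0],0.1],
    [[0,0,0],[0,0,0],0.1],
    [[0,0,-0.5],[0,0,0],0.1],
    [[0,0,-1],[0,0,0],0.1],
    [[0,0,-1],[0,0,0],0.1],
    [[0,0,-1],[0,0,0],0.1],
    [[0,0,-1],[0,0,0],0.1],
    [[0,0,0],[0,0,0],0.1],
    [[0,0,0],[0,0,0],0.1],
  ],
)

```text
clock: 25.55
position: [0.5855, -0.1874, 0.1875]
tool_rot: [-3.14, -0.0, 1.537]
force: [-0.0, -0.5, -0.5]
grip_width: 0.0388
finger_force: 0.0
```

Run:
```python
from h import *
to([.588,-.19,.075])
fs=[grab_frame(c) for c in ("side","scene")]
for f in fs:
    P,v,u=pts(f);hsv=cv2.cvtColor(f["pixels"],cv2.COLOR_RGB2HSV)[v,u].astype(int);H,S,V=hsv.T
    k=(P[:,0]>.5)&(P[:,0]<.67)&(P[:,1]>-.34)&(P[:,1]<-.05)&(P[:,2]<.1)
    b=k&(H>8)&(H<25)&(S>110)
    print("blade",b.sum(),P[b].min(0).round(3),np.median(P[b],0).round(3),P[b].max(0).round(3))
a=fs[0]["pixels"][110:230,210:340,::-1];b=fs[1]["pixels"][110:230,160:290,::-1]
cv2.imwrite("pics/push2.png",np.hstack([cv2.resize(i,(400,370),interpolation=cv2.INTER_CUBIC) for i in (a,b)]))
```

```text
t 25.55 p [ 0.5855 -0.1874  0.1875] rpy [-3.1396e+00 -1.0000e-04  1.5373e+00] F [-0.  -0.5 -0.5]
 shift units [-0.1    0.113  4.499]Traceback (most recent call last):
  File "<stdin>", line 8, in <module>
    return umr_minimum(a, axis, None, out, keepdims, initial, where)
ValueError: zero-size array to reduction operation minimum which has no identity
```

Run:
```python
from h import *
f=grab_frame("wrist");cv2.imwrite("pics/wrist.png",f["pixels"][:,:,::-1])
for r in regions_of("key","wrist")[:3]:
    P,v,u=pts(f,r["mask"]);print(r["p"],r["box"],np.median(P,0).round(3),P.min(0).round(3),P.max(0).round(3))
```

```text
0.84 [220.4, 176.7, 326.0, 190.7] [ 0.59  -0.194  0.026] [ 0.549 -0.21   0.002] [ 0.658 -0.179  0.057]
0.77 [98.0, 2.2, 133.8, 22.6] [ 0.464 -0.028  0.011] [ 0.448 -0.037  0.004] [ 0.478 -0.023  0.014]
0.28 [350.8, 168.6, 430.4, 212.2] [ 0.71  -0.201  0.044] [ 0.691 -0.235 -0.001] [ 0.766 -0.189  0.085]
```

View pics/wrist.png

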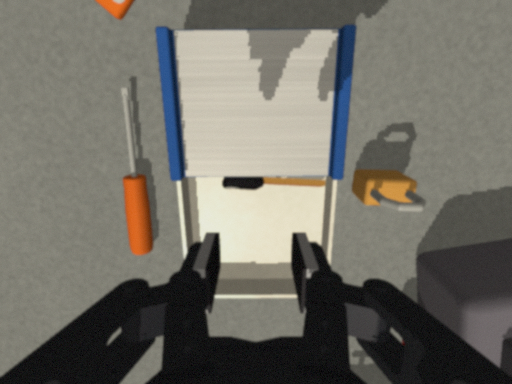

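Run:
```python
from h import *
f=grab_frame("wrist")
P,v,u=pts(f);hsv=cv2.cvtColor(f["pixels"],cv2.COLOR_RGB2HSV)[v,u].astype(int);H,S,V=hsv.T
c=(P[:,0]>.575)&(P[:,0]<.6)
for y0 in np.arange(-.36,-.15,.008):
    k=c&(P[:,1]>=y0)&(P[:,1]<y0+.008)
    if k.sum(): print(round(y0,3),k.sum(),np.percentile(P[k][:,2],[5,50,95]).round(3))
inn=(P[:,0]>.5)&(P[:,0]<.67)&(P[:,1]>-.34)&(P[:,1]<-.17)&(P[:,2]<.055)&(v<200)
for nm,k in (("bow",inn&(V<60)),("blade",inn&(H>8)&(H<25)&(S>110))):
    print(nm,k.sum(),P[k].min(0).round(3),np.median(P[k],0).round(3),P[k].max(0).round(3))
s=bot.observe();print(s["clock"])
```

```text
-0.36 27 [-0.001 -0.     0.001]
-0.336 30 [0.033 0.035 0.036]
-0.328 466 [0.003 0.019 0.035]
-0.32 117 [0.003 0.004 0.005]
-0.312 121 [0.003 0.004 0.005]
-0.304 113 [0.003 0.004 0.005]
-0.296 117 [0.003 0.004 0.005]
-0.288 129 [0.003 0.004 0.005]
-0.28 126 [0.003 0.004 0.005]
-0.272 128 [0.003 0.004 0.005]
-0.264 136 [0.002 0.004 0.005]
-0.256 137 [0.003 0.004 0.005]
-0.248 137 [0.003 0.004 0.005]
-0.24 140 [0.003 0.004 0.005]
-0.232 139 [0.003 0.004 0.005]
-0.224 152 [0.002 0.004 0.005]
-0.216 134 [0.003 0.004 0.005]
-0.208 47 [0.003 0.005 0.025]
-0.2 100 [0.004 0.036 0.041]
-0.192 166 [0.026 0.039 0.042]
-0.184 3097 [0.246 0.254 0.26 ]
-0.176 1750 [0.06  0.257 0.267]
-0.168 456 [0.059 0.061 0.268]
-0.16 258 [0.059 0.06  0.061]
-0.152 260 [0.059 0.06  0.061]
bow 349 [ 0.552 -0.201  0.025] [ 0.574 -0.19   0.041] [ 0.592 -0.185  0.045]
blade 365 [ 0.591 -0.205  0.003] [ 0.625 -0.196  0.021] [ 0.662 -0.188  0.039]
25.8
```

The key stands on edge in the tray with its middle about 62 mm from the tray's centre (limit 70) and about 18 mm above the floor (limit 27). It is at rest and the robot is clear, so I hand in.

```bash
python3 -c "
from workcell import bot
print(bot.job_done())"
```

```text
the job is handed in; nothing more can be done
None
```

I pressed red, yellow and blue in that order, each to its felt stop, without touching green, and pushed the key off its ledge into the white tray. It rests there on edge against the deck-side wall, about 62 mm from the tray centre (limit 70), and the job is handed in with no verdict returned.

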